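# Clear and reload the spring-return pusher, stroke it and let it snap back

## Task

Run the next solenoid module through the pusher fixture. Take the finished module that still lies in the outfeed behind the gate and lay it flat in the steel tray, lay the module that lies near the two standing ones in the pocket between slide and gate with its plunger end towards the gate, push the slide to the very end of its stroke so that it shoves the module right through the gate, and let go of it so that it snaps back home by itself. Leave the standing modules and the aerosol can standing where they are.

Things in the scene. Friction and masses are not known exactly. Their poses are not given: they have to be found in the camera images.
- fixture: Pusher fixture, fixed: aluminium base plate 296 x 86 mm, 12 mm thick, with a straight lane along it. Origin on the table top below the middle of the gate; +x is the push direction (slide, pocket, gate, outfeed, end stop), z up. Rear stop at x = -160 to -152 mm, 41 mm high. Two thin guide rods lie beside the pocket at y = +-33 mm, top 18 mm above the table.
- pocket (a point): Middle of the pocket on the lane floor (12 mm above the table), fixture axes, 55 mm before the gate's middle. The pocket is 100 mm long, from the nose of the home slide to the gate. Rails 6 mm wide and 43 mm apart inside stand 7 mm above the lane floor (top 19 mm above the table) along pocket and outfeed.
- outfeed (a point): Point on the outfeed's lane floor, 60 mm past the gate's middle, fixture axes. The outfeed runs from the gate (+5 mm) to a fixed end stop at +128 mm, 34 mm above the table. It holds one module only: while it is occupied the slide cannot push the next one through.
- gate (a point): Point on the lane floor (12 mm above the table) in the middle of the gate, fixture axes. The gate is a dark steel bridge over the lane, 10 mm thick along the lane, 63 mm wide over its posts, opening 43 mm wide and 40 mm high, top 62 mm above the table.
- slide (a joint): Travel of the slide in m along the fixture's +x: 0 = home, 0.110 = end of the stroke. A spring pushes it home with about 2 N at home, rising to about 8 N at the end; it does not latch and, let go, returns by itself in about 0.4 s. At the end its nose is 5 mm past the gate's middle.
- slide_grip (a point): Point in the middle of the slide's upright black handle, 85 mm above the table, 17 mm below its top; moves with the slide; fixture axes. The handle is a post 20 mm along the lane by 24 mm across, from 37 to 102 mm above the table, its middle 32 mm behind the slide's nose. The slide's block below is 36 mm wide, its wings 84 mm, top of the block 38 mm above the table.
- tray: Flat steel tray, fixed, 140 x 96 mm outside (long along its x), walls 3 mm thick and 14 mm high, floor about 3 mm thick; empty at the start. Origin at its middle on the table top.
- module_old: The finished black solenoid module, at the start lying in the outfeed lane. Prism 33 mm wide (x), 91 mm long (y), 31 mm high, 0.09 kg; origin at the middle of its underside, z up. Grasp across the 33 mm width. Its -y axis points to its plunger end, which faces the end stop.
- module_new: The next black solenoid module, same shape and size as the finished one, lying on the bare table top to the right of the fixture among two standing modules. Origin at the middle of its underside; its -y axis (along the length) points to its plunger end: a small light metal neck with a black tip; the other end is the dark square connector.
- module_new_plunger (a point): Tip of the plunger of module_new, 45 mm along its -y axis from the middle, 16 mm above its underside.
- module_s1: Bystander: black solenoid module standing upright, 42 x 38 mm, 87 mm high; origin at the middle of its underside. Not to be moved.
- module_s2: Bystander: a second standing module, same size, 42 x 38 x 87 mm; origin at the middle of its underside. Not to be moved.
- can: Bystander: aerosol can with green foot, 67 mm in diameter, 194 mm high, behind the fixture to the left; origin at the middle of its underside. Not to be moved.

How it is judged:
On the way, in this order (a step that is already met when the one before it is completed fails the run):
1. the next module lies in the pocket between the home slide and the gate, plunger end towards the gate (y of module_new in the frame of gate between -0.01 and 0.01 m and z of module_new in the frame of gate between -0.004 and 0.006 m and angle between module_new's own z axis and vertical below 0.15 rad and x of module_new in the frame of gate between -0.066 and -0.03 m and x of module_new_plunger in the frame of gate above -0.03 m and value of joint slide below 0.006 m), for 0.2 s.
2. the slide is pushed to the end of its stroke (at least 105 of 110 mm) with the module ahead of it (value of joint slide above 0.105 m and x of module_new in the frame of gate above 0.042 m), for 0.1 s.
3. the slide runs back on its spring, untouched (value of joint slide between 0.008 and 0.09 m and velocity of joint slide below -0.1 m/s and contact force between the fingers and slide below 0.1 N).
At the end, for the whole second after the job is handed in: Slide home within 4 mm; next module flat in the outfeed lane, middle 45 to 85 mm past the gate's middle and within 10 mm of the midline, plunger leading; finished module flat on the tray floor, middle within 45 mm (tray x) and 40 mm (tray y) of the tray's middle; both at rest (value of joint slide below 0.004 m and y of module_new in the frame of gate between -0.01 and 0.01 m and z of module_new in the frame of gate between -0.004 and 0.006 m and angle between module_new's own z axis and vertical below 0.15 rad and x of module_new in the frame of gate between 0.045 and 0.085 m and x of module_new_plunger in the frame of gate above 0.085 m and linear speed of each of module_new, module_old below 0.02 m/s and x of module_old in the frame of tray between -0.045 and 0.045 m and y of module_old in the frame of tray between -0.04 and 0.04 m and height (world z) of module_old below 0.01 m and angle between module_old's own z axis and vertical below 0.2 rad); the robot touches nothing.
It fails at once if a standing module or the can is moved by more than 25 mm or tipped (distance of any of module_s1, module_s2, can from where it was at the start of the episode above 0.025 m or angle between any of module_s1, module_s2, can's own z axis and vertical above 0.3 rad).
It also fails if it takes over 67 s, if anything falls off the work surface, if the arm or the gripper's body presses on something with over 40 N, if the wrist force passes 120 N, or if a joint passes its speed limit or range.

## Robot

A 6-joint arm with a two-finger parallel gripper is mounted at the origin on a cart in front of the work surface, level with it; the furniture and walls round the work are solid. World frame = base frame: x ahead of the robot, y to its left, z up, the work surface at z = 0. Lengths are in m, angles in rad, forces in N, time in s.
With the tool pointing down it reaches from about 0.4 to 0.825 m from the base axis. Payload 7 kg.
Tool frame: the origin (TCP) lies on the centre line of the jaws, within the pads' length; the fingertips stand arm.tip_reach ahead of it and the grasp point (between the pads) lies 5 mm behind it (arm.tip_reach is the distance from the TCP to the fingertips, in m); z points along the fingers, y is the line along which they close (so a half turn about z gives the same grasp; the last joint's range is limited). The gripper opens to 88 mm and grips with 3 to 60 N. Pads are 19 mm wide; open, the fingers measure 130 mm over their backs; the gripper's body (78 mm by 193 mm) begins 47 mm behind the grasp point.
Start: joints at [-0.937, 0.359, 0.012, 0, -1.224, -0.288], TCP at [0.229, -0.635, 0.241] pointing down, gripper open.
Joint ranges: [-3.07, 3.07], [-1.43, 2.12], [-1.02, 1.25], [-3.03, 1.67], [-3.05, -0], [-3.03, 3.03]. Speed limits (rad/s): [2.39, 2.39, 3.01, 3.14, 3.14, 3.14].

## Interface

Orientations are given as [roll, pitch, yaw] about the fixed x, y, z axes, in that order (R = Rz(yaw) Ry(pitch) Rx(roll)).
In Python, from station import status, optics, order, arm gives the robot as it stands. The module is installed in compiled form; this text tells all that it offers.
- The arm moves only by the shell command python3 -m jog 'ROWS' [FORCE]. ROWS is JSON, a list of rows, each a list of 3 entries, a list of its own where there are three numbers: the gripper command: -1 is shut, 1 is fully open, values between are in proportion, then the shift along the tool's x, y, z in mm, then the turn about the tool's z in rad. A call has 1 to 20 rows; each row is the pose to reach, as a shift and turn from the pose commanded when the call began, along the tool's axes at that moment; what a row does not reach only later rows make up. A row lasts 1/8 s, in which the tool goes at most 62.5 mm and 10.7 degrees, less where a joint would pass 70% of its speed; a pose out of reach is approached as far as the arm can. A call with a gripper value outside its range is refused whole. The fingers move at their own pace and stop on an object; FORCE is the grip in N (left out, the last holds). Time passes only in rows, so rows that repeat a pose let the fingers close. It gives the time, the measured TCP pose, the force, the opening and the grip force at its end, in the units of the state.
- status.get_state(): the state, without advancing time (a new reading comes with each control period).
- optics.grab_frame(name): name is "side" or "top"; returns a dict with "color" (384x512x3 uint8, red, green, blue), "mtx" (3x3 intrinsics, pixels), "cam_to_world" (4x4, takes a point from camera to world coordinates). Camera axes: x right, y down, z forward; pixel columns grow to the right and rows downward; lengths in m; the calibration is good to about 2 mm. A picture is of the moment at which its call begins. There is no depth.
- order.job_done(): hands the job in; it is judged then, once.
The state is a dict: "t": time; "q": joint angles; "qd": joint speeds; "joint_efforts": joint torques, N m; "eef_pos": TCP position; "ee_rot": TCP orientation; "force": force on the tool from outside, world axes, zero at the start; "moment": the same for the moment, N m; "width": finger opening in m; "gripper_force": force on a finger pad.
Only numpy, scipy, OpenCV 4.12 (cv2) and the standard library are available. Lean on these libraries where they do the work, as an engineer would, in place of code of your own. Each camera call takes 0.05 s, during which the arm holds its last target. There are 200 camera calls.

## Working session

There is one attempt and no reset: what is moved stays moved. The work goes in short steps, Python scripts to look and compute and a shell command to move; the robot and the scene stay as the last step left them, time stands still between calls to the robot, and variables do not carry over. Pictures are saved under pics/ and viewed, at most 10 in all, crops included, and the job is handed in when it is done.

```bash
mkdir -p pics; cat > h.py <<'E'
import numpy as np, cv2
from station import status, optics, order, arm
def snap(n,tag):
    f=optics.grab_frame(n); cv2.imwrite(f'pics/{tag}.png',f['color'][:,:,::-1]); np.savez(f'{n}.npz',**f); return f
def ray(f,uv,z):
    T=np.array(f['cam_to_world']);d=T[:3,:3]@np.linalg.inv(f['mtx'])@np.array([uv[0],uv[1],1.]);o=T[:3,3]
    return o+d*(z-o[2])/d[2]
def proj(f,p):
    T=np.linalg.inv(np.array(f['cam_to_world']));c=T[:3,:3]@np.array(p)+T[:3,3];c=f['mtx']@c;return c[:2]/c[2]
E
python3 - <<'E'
from h import *
s=status.get_state();print(s,arm.tip_reach)
for n in('top','side'):
    f=snap(n,n+'0');print(n,f['mtx'],f['cam_to_world'])
    im=cv2.imread(f'pics/{n}0.png');
    cv2.imwrite(f'pics/{n}0b.png',cv2.resize(im,(768,576),interpolation=cv2.INTER_CUBIC))
E
```

```text
{'t': 0.0, 'q': array([-9.36905025e-01,  3.59392458e-01,  1.10555770e-02, -3.56053954e-04,
       -1.22408728e+00, -2.88068831e-01]), 'qd': array([-0.0002249 , -0.00029908, -0.0006554 ,  0.0002108 , -0.0022172 ,
        0.00173989]), 'joint_efforts': array([-1.57304956e-03, -5.82706189e+01,  2.93056744e+01,  6.99699908e+00,
        6.69073634e-03, -1.86061334e-04]), 'eef_pos': array([ 0.22860594, -0.63461469,  0.23961657]), 'ee_rot': array([ 3.13993680e+00, -1.41594646e-04, -2.79589133e+00]), 'force': array([0.53741189, 0.33132742, 0.82667703]), 'moment': array([ 0.03996362, -0.04021769, -0.02233399]), 'gripper_force': 0.0, 'width': 0.08747102207589554} 0.014
top [[348.21191778   0.         251.38099367]
 [  0.         348.21191778 189.05585073]
 [  0.           0.           1.        ]] [[-0.00510303 -0.99534825  0.09620722  0.46862198]
 [-0.99998133  0.00475586 -0.00383749 -0.04234534]
 [ 0.00336209 -0.09622501 -0.99535393  1.11594179]
 [ 0.          0.          0.          1.        ]]
side [[408.69080628   0.         261.22287006]
 [  0.         408.69080628 184.3615712 ]
 [  0.           0.           1.        ]] [[-0.84757849 -0.30626591  0.4333727  -0.05010134]
 [-0.53047877  0.51091219 -0.67643256  0.86966834]
 [-0.01424716 -0.80322471 -0.59550574  0.88678056]
 [ 0.          0.          0.          1.        ]]
```

View pics/top0b.png

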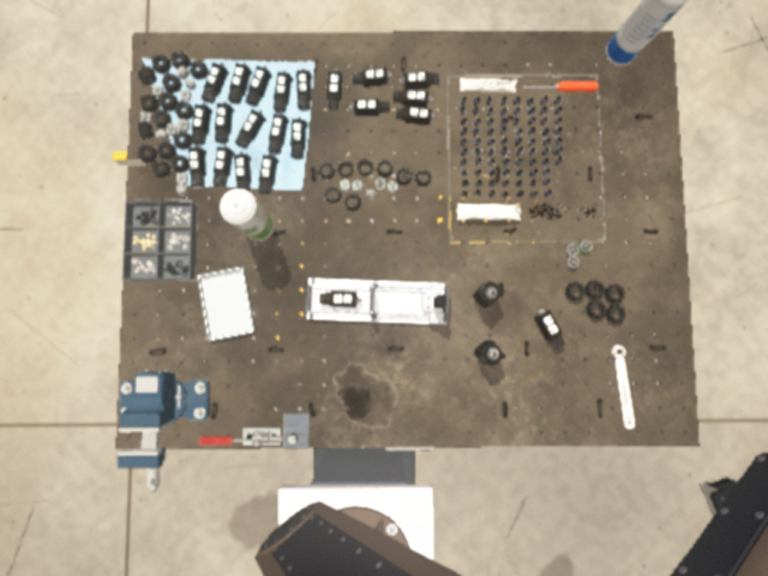

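View pics/side0b.png

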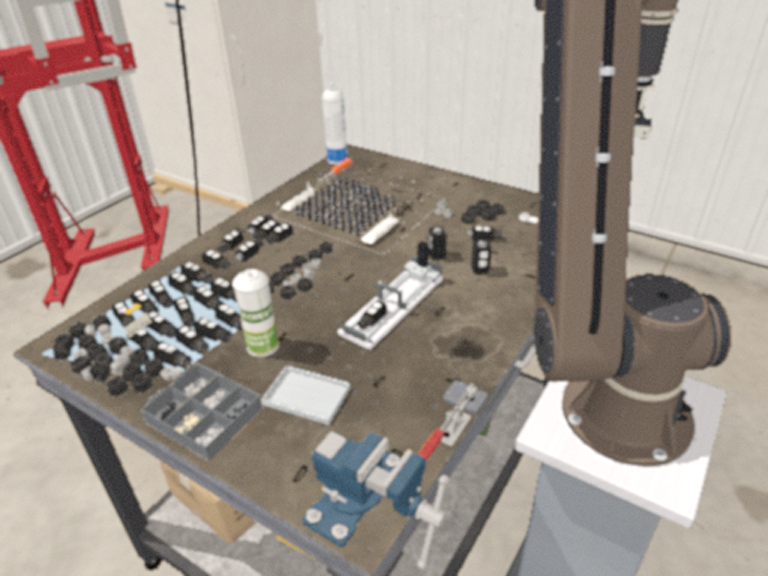

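Top view: the push direction runs to image left (world +y). In the zoomed picture the fixture is near (378,301), the old module at (340,298), the slide handle at (440,302), the new module at (548,325) and the tray at (228,303). I'll crop closer.

```bash
python3 - <<'E'
from h import *
a=cv2.imread('pics/top0.png')[170:246,125:385];b=cv2.imread('pics/side0.png')[145:235,215:345]
a=cv2.resize(a,None,fx=3,fy=3,interpolation=cv2.INTER_CUBIC);b=cv2.resize(b,None,fx=4,fy=4,interpolation=cv2.INTER_CUBIC)
o=np.zeros((228+360,780,3),np.uint8);o[:228]=a;o[228:,:520]=b
cv2.imwrite('pics/c1.png',o)
f=dict(np.load('top.npz'))
g=cv2.cvtColor(f['color'],cv2.COLOR_RGB2GRAY)
def blobs(m,box,z,mn=15):
    x0,y0,x1,y1=box
    c,_=cv2.findContours(m[y0:y1,x0:x1].astype(np.uint8),cv2.RETR_EXTERNAL,cv2.CHAIN_APPROX_NONE)
    for k in c:
        if cv2.contourArea(k)>mn:
            r=cv2.minAreaRect(k);bp=cv2.boxPoints(r)+[x0,y0];P=np.array([ray(f,p,z)[:2] for p in bp])
            print('ctr',r[0][0]+x0,r[0][1]+y0,'w',P.mean(0).round(4),'corners',P.round(4).tolist())
print('tray');blobs(g>150,(125,170,172,232),.014,200)
print('fixture');blobs(g>120,(195,175,310,225),.012,200)
print('dark outfeed');blobs(g<60,(205,180,245,215),.043)
print('dark right');blobs(g<45,(305,180,385,245),.03)
E
```

```text
tray
ctr 149.4720001220703 202.09600448608398 w [0.5356 0.2762] corners [[0.5967, 0.3421], [0.6152, 0.239], [0.4743, 0.2108], [0.4563, 0.3128]]
fixture
ctr 254.00000762939453 199.49999618530273 w [ 0.5425 -0.0548] corners [[0.6213, 0.1206], [0.6196, -0.2312], [0.4637, -0.2279], [0.4654, 0.1191]]
dark outfeed
dark right
```

View pics/c1.png

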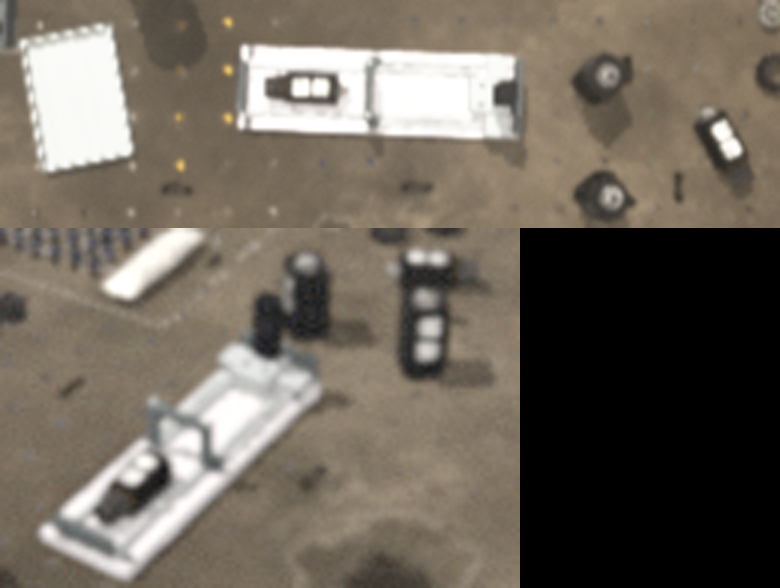

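The crop shows the fixture corners at about (240,45), (521,56), (519,138) and (237,130). The gate is at x≈371, the old module at x 266-341, y≈88, and the new module near (722,140), with a light bit at its upper-left end. I'll zoom further to tell which end is which.

```bash
python3 - <<'E'
from h import *
t=cv2.imread('pics/top0.png');s=cv2.imread('pics/side0.png')
def z(im,u,v): return cv2.resize(im[v-16:v+16,u-20:u+20],(400,300),interpolation=cv2.INTER_CUBIC)
# old module world -> side pixel, etc
f=dict(np.load('top.npz'));fs=dict(np.load('side.npz'))
new=ray(f,(365.7,217),.02);old=ray(f,(226,199.3),.028)
print(new,old)
ps=[proj(fs,p).round().astype(int) for p in(new,old)];print(ps)
o=np.vstack([np.hstack([z(t,366,217),z(t,227,199)]),np.hstack([z(s,*ps[0]),z(s,*ps[1])])])
cv2.imwrite('pics/c2.png',o)
C=[ray(f,p,.012)[:2] for p in((205,185),(298.7,188.7),(298,216),(204,213.3))];C=np.array(C)
print(C.round(4),C.mean(0))
ax=(C[0]+C[3]-C[1]-C[2]);print('yaw',np.arctan2(ax[1],ax[0]),'len',np.linalg.norm(ax)/2)
# gray
g=cv2.cvtColor(t,cv2.COLOR_BGR2GRAY);print(g[205:230,352:380])
E
```

```text
[ 0.48465115 -0.4052113   0.02      ] [0.54195205 0.03304834 0.028     ]
[array([321, 154]), array([247, 209])]
[[ 0.589   0.1012]
 [ 0.5757 -0.1974]
 [ 0.489  -0.1936]
 [ 0.499   0.1036]] [ 0.53819509 -0.04655849]
yaw 1.5317313744886134 len 0.29813173822040123
[[114 115 119 123 124 121 116 120 129 131 128 118 116 114 120 120 120 122
  125 122 122 120 120 124 125 128 128 126]
 [114 117 119 122 123 125 123 145 161 166 151 124 106  99 103 114 119 119
  121 120 116 113 117 123 125 126 126 127]
 [113 116 116 118 123 125 133 157 173 173 160 121  88  72  81 102 118 119
  117 118 115 105 110 120 125 127 127 126]
 [117 116 116 118 119 120 120 138 151 142 128 100  72  62  69  90 112 119
  116 117 113 103 108 117 124 125 126 125]
 [115 112 113 115 112 105  97 108 114 103  86  72  73  93 111  96 103 114
  117 112 108 110 114 119 121 122 123 121]
 [118 116 116 115 102  86  79  82  78  73  76 102 136 172 193 139  97 107
  115 113 112 113 118 119 118 119 120 119]
 [120 120 117 110  87  66  60  59  54  67 113 187 229 237 236 180 109 101
  111 113 115 115 115 118 116 116 119 119]
 [123 122 119 107  
[... 1387 characters left out ...]
128 132 129 130 130 125 120 123 126 114  82  53  43  43  51  57  62  59
   60  63  69  72  88 109 115 116 120 122]
 [127 128 128 125 126 124 124 122 124 117  95  64  50  48  46  57  61  61
   62  63  71  73  78 104 115 119 119 115]
 [118 123 122 120 119 121 119 119 118 116 104  81  68  57  51  58  63  65
   67  69  72  73  76  96 118 123 119 114]
 [105 113 117 119 117 119 119 118 117 116 112 100  84  71  64  61  65  68
   72  69  72  74  75  85 108 120 120 112]
 [ 90 107 115 117 115 116 119 117 114 114 113 105  91  80  72  71  70  68
   71  71  76  76  76  82  99 116 117 114]
 [ 89 107 116 116 116 116 116 117 114 112 112 108  97  89  82  77  75  73
   74  76  75  77  77  81  98 111 117 116]]
```

View pics/c2.png

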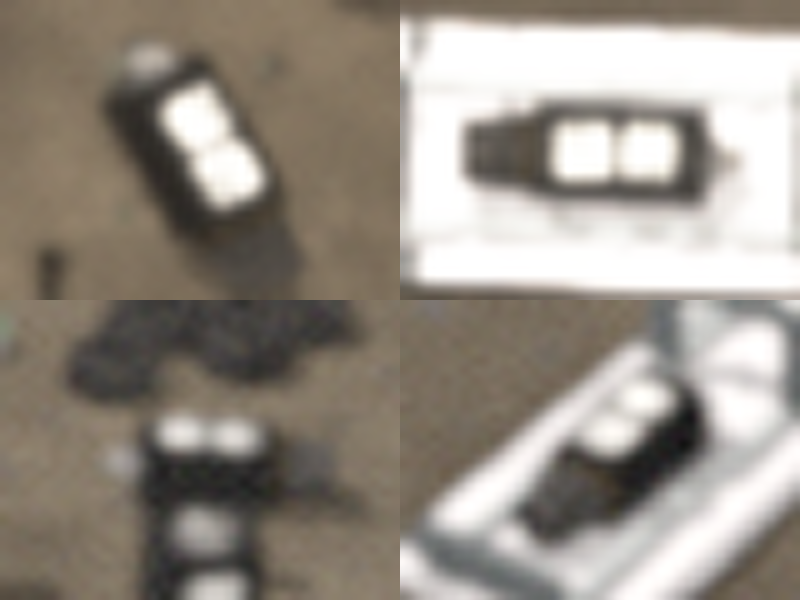

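The end identity isn't settled. The light bump sits at opposite ends, relative to the gate, from what the text says for the old module. I'll average frames and look at both modules with their axes aligned.

```bash
python3 - <<'E'
from h import *
A={}
for n in('top','side'):
    A[n]=np.mean([optics.grab_frame(n)['color'].astype(np.float32) for _ in range(6)],0)[:,:,::-1]
    np.save(n+'avg.npy',A[n])
f=dict(np.load('top.npz'));fs=dict(np.load('side.npz'))
def patch(n,f,c,yaw,h,L=.07,W=.035):
    u=np.array([np.cos(yaw),np.sin(yaw),0]);v=np.array([-u[1],u[0],0]);c=np.array([*c,h])
    src=np.float32([proj(f,c+a*L*u+b*W*v) for a,b in((-1,1),(1,1),(1,-1))])
    M=cv2.getAffineTransform(src,np.float32([[0,0],[390,0],[390,195]]))
    im=A[n];return np.clip(255*(cv2.warpAffine(im,M,(390,195),flags=cv2.INTER_CUBIC)/255).clip(0,1)**.6,0,255)
# +u = right in patch; new axis toward upper-left light bump; old axis toward gate
a=ray(f,(361,207),.016);b=ray(f,(369.5,222),.016);d=(a-b)[:2];yn=np.arctan2(d[1],d[0]);print('new yaw to bump',yn)
cn=ray(f,(366.5,217.5),.016)[:2];co=ray(f,(226,199.3),.028)[:2]
r1=np.hstack([patch('top',f,cn,yn,.016),patch('top',f,co,1.532+np.pi,.028)])
r2=np.hstack([patch('side',fs,cn,yn,.016),patch('side',fs,co,1.532+np.pi,.028)])
k=A['top'][40:118,125:281];k=cv2.resize(k,(390,195),interpolation=cv2.INTER_CUBIC)
k2=cv2.resize(A['side'][135:175,300:340][:20*2],(195,195),interpolation=cv2.INTER_CUBIC)
k3=cv2.resize(A['side'][145:185,280:320],(195,195),interpolation=cv2.INTER_CUBIC)
cv2.imwrite('pics/c3.png',np.vstack([r1,r2,np.hstack([k,k2,k3])]).astype(np.uint8))
E
```

```text
new yaw to bump 0.48783621348590606
```

View pics/c3.png

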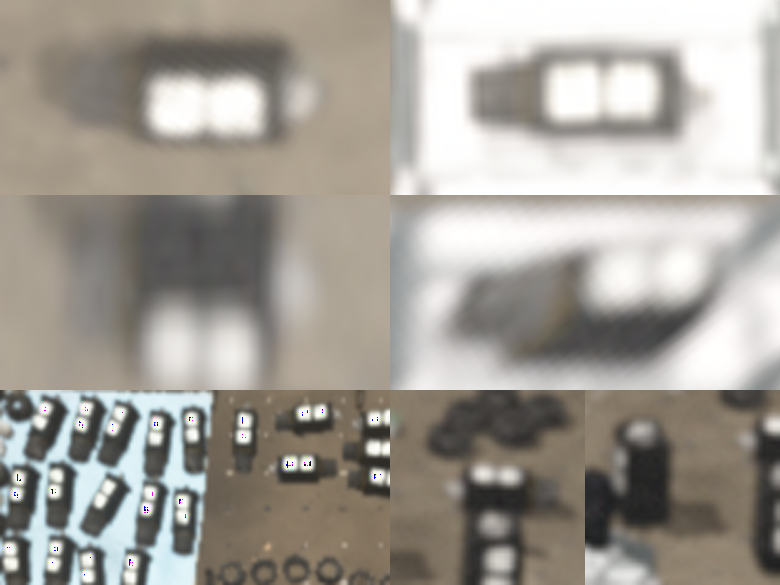

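The pictures settle the visual part. On both modules one end has a small light bump (metal neck): new patch right end (300,97), old (700,97), the same as on top of the standing modules. The other end is a dark-grey square connector. The text defines the plunger end as the light neck, so the new module goes in with that end towards the gate. Next I'll measure all positions.

```bash
cat >> h.py <<'E'
def go(x,y,z,yaw):
    s=status.get_state();p=s['eef_pos'];w=s['ee_rot'][2];d=np.array([x,y,z])-p
    t=(w-yaw+np.pi)%(2*np.pi)-np.pi
    print('pose',p.round(4),'yaw',round(w,4),'-> shift mm',[round(1e3*v,1) for v in(d[0]*np.cos(w)+d[1]*np.sin(w),d[0]*np.sin(w)-d[1]*np.cos(w),-d[2])],'turn',round(t,3),'w',s['width'])
E
python3 - <<'E'
from h import *
f=dict(np.load('top.npz'));fs=dict(np.load('side.npz'))
g=np.load('topavg.npy').mean(2)
# base long edges: half-level crossings by column
def cross(col,r0,r1,th=160):
    v=g[r0:r1,col];i=np.argmax(v>th) ;return r0+i-(v[i]-th)/(v[i]-v[i-1])
E=[]
for rev in(0,1):
    P=[]
    for c in range(210,290,4):
        if rev: 
            v=g[225:200:-1,c];i=np.argmax(v>160);r=225-i+(v[i]-160)/(v[i]-v[i-1])
        else: r=cross(c,178,200)
        P.append(ray(f,(c,r),.012)[:2])
    P=np.array(P);k=np.polyfit(P[:,1],P[:,0],1);res=P[:,0]-np.polyval(k,P[:,1]);k=np.polyfit(P[abs(res)<.003,1],P[abs(res)<.003,0],1);E.append(k);print('edge',k)
s=(E[0][0]+E[1][0])/2;yaw=np.arctan2(1,s);print('fix yaw',yaw,'midline x at y=-.0466',(np.polyval(E[0],-.0466)+np.polyval(E[1],-.0466))/2)
print('gate top mid',ray(f,(248.7,200.3),.062))
def white(box,z,th):
    x0,y0,x1,y1=box;m=(g[y0:y1,x0:x1]>th).astype(np.uint8);n,l,st,c=cv2.connectedComponentsWithStats(m)
    i=1+np.argmax(st[1:,4]);ct=cv2.findContours((l==i).astype(np.uint8),0,1)[0][0]
    r=cv2.minAreaRect(ct);b=np.array([ray(f,q+[x0,y0],z)[:2] for q in cv2.boxPoints(r)])
    e=[b[1]-b[0],b[2]-b[1]];e=max(e,key=np.linalg.norm);print('white',c[i]+[x0,y0],ray(f,c[i]+[x0,y0],z),'yaw',np.arctan2(e[1],e[0]),[np.linalg.norm(b[1]-b[0]),np.linalg.norm(b[2]-b[1])])
white((352,203,382,232),.031,190)
# old: dark extent
m=(g[190:210,210:245]<150).astype(np.uint8);n,l,st,c=cv2.connectedComponentsWithStats(m);print('old dark',st+[210,190,0,0,0],c+[210,190])
for nm,u in(('s1',(125+603/3,170+75/3)),('s2',(125+606/3,170+198/3))): print(nm,ray(f,u,.085))
print('can top',ray(f,(238/1.5,206/1.5),.194),'foot',ray(f,(262/1.5,232/1.5),.01))
E
```

```text
edge [0.03819524 0.58727867]
edge [0.04432667 0.49614265]
fix yaw 1.5295587663541288 midline x at y=-.0466 0.5397879018812198
gate top mid [ 0.53628794 -0.03810709  0.062     ]
white [366.87096774 216.19354839] [ 0.48697206 -0.40530715  0.031     ] yaw -2.6289046378881515 [np.float64(0.01679387699221428), np.float64(0.035721121490911535)]
old dark [[210 190  35  20 543]
 [214 194  25  11 157]] [[227.45672192 199.54880295]
 [225.42038217 199.33121019]]
s1 [ 0.54946288 -0.2679765   0.085     ]
s2 [ 0.42862759 -0.26780689  0.085     ]
can top [0.69903554 0.20336919 0.194     ] foot [0.68791939 0.19978246 0.01      ]
```

```bash
python3 -c "
from h import *
go(.543,.030,.12,1.530-np.pi)"
```

```text
pose [ 0.2288 -0.635   0.2406] yaw -2.7958 -> shift mm [np.float64(-521.0), np.float64(519.1), np.float64(120.6)] turn -1.184 w 0.08769974100997067
```

```bash
R='[1,[-521,519,0],-1.18]'; python3 -m jog '[[1,[-521,519,0],-1.18],[1,[-521,519,0],-1.18],[1,[-521,519,0],-1.18],[1,[-521,519,0],-1.18],[1,[-521,519,0],-1.18],[1,[-521,519,0],-1.18],[1,[-521,519,0],-1.18],[1,[-521,519,0],-1.18],[1,[-521,519,0],-1.18],[1,[-521,519,0],-1.18],[1,[-521,519,0],-1.18],[1,[-521,519,0],-1.18],[1,[-521,519,0],-1.18],[1,[-521,519,120],-1.18],[1,[-521,519,120],-1.18],[1,[-521,519,120],-1.18],[1,[-521,519,120],-1.18]]' 30; python3 -c "
from h import *
go(.543,.030,.037,1.530-np.pi)"
```

```text
t: 2.82
eef_pos: [0.5443, 0.0296, 0.1227]
ee_rot: [-3.139, 0.0, -1.616]
force: [0.9, 0.4, 0.5]
width: 0.0876
gripper_force: 0.0
pose [0.5443 0.0296 0.1227] yaw -1.6156 -> shift mm [np.float64(-0.3), np.float64(1.3), np.float64(85.7)] turn -0.004 w 0.0876134182216939
```

```bash
python3 -m jog '[[1,[0,1,40],0],[1,[0,1,70],0],[1,[0,1,86],0],[1,[0,1,86],0],[-1,[0,1,86],0],[-1,[0,1,86],0],[-1,[0,1,86],0],[-1,[0,1,86],0],[-1,[0,1,86],0],[-1,[0,1,86],0]]' 25; python3 -c "
from h import *
go(.537,.276,.12,.197-np.pi)"
```

```text
t: 4.08
eef_pos: [0.542, 0.0299, 0.0345]
ee_rot: [3.141, -0.0, -1.616]
force: [0.9, -0.8, -0.1]
width: 0.0334
gripper_force: 0.5
pose [0.542  0.0299 0.0345] yaw -1.6158 -> shift mm [np.float64(-245.6), np.float64(16.1), np.float64(-85.5)] turn 1.329 w 0.03339845289384544
```

```bash
python3 -m jog '[[-1,[0,0,0],0],[-1,[0,0,-40],0],[-1,[0,0,-85],0],[-1,[-60,4,-85],0.2],[-1,[-120,8,-85],0.4],[-1,[-180,12,-85],0.6],[-1,[-245,16,-85],0.8],[-1,[-245,16,-85],1.0],[-1,[-245,16,-85],1.2],[-1,[-245,16,-85],1.33],[-1,[-245,16,-85],1.33],[-1,[-245,16,-85],1.33]]' 30; python3 -c "
from h import *
go(.536,.276,.029,.197-np.pi)
snap('side','a1')
f=snap('top','a2');a=cv2.imread('pics/a1.png')[150:300,140:300];b=cv2.imread('pics/a2.png')[140:240,120:320]
o=np.zeros((600,800,3),np.uint8);o[:450,:480]=cv2.resize(a,(480,450));o[450:,:300]=cv2.resize(b,(300,150));cv2.imwrite('pics/a3.png',o)"
```

```text
t: 5.58
eef_pos: [0.5368, 0.2752, 0.1192]
ee_rot: [-3.141, -0.001, -2.945]
force: [-0.2, 1.1, -1.4]
width: 0.0328
gripper_force: 30.0
pose [0.5368 0.2752 0.1192] yaw -2.9454 -> shift mm [np.float64(0.7), np.float64(0.9), np.float64(90.2)] turn -0.001 w 0.03277501187552417
```

View pics/a3.png

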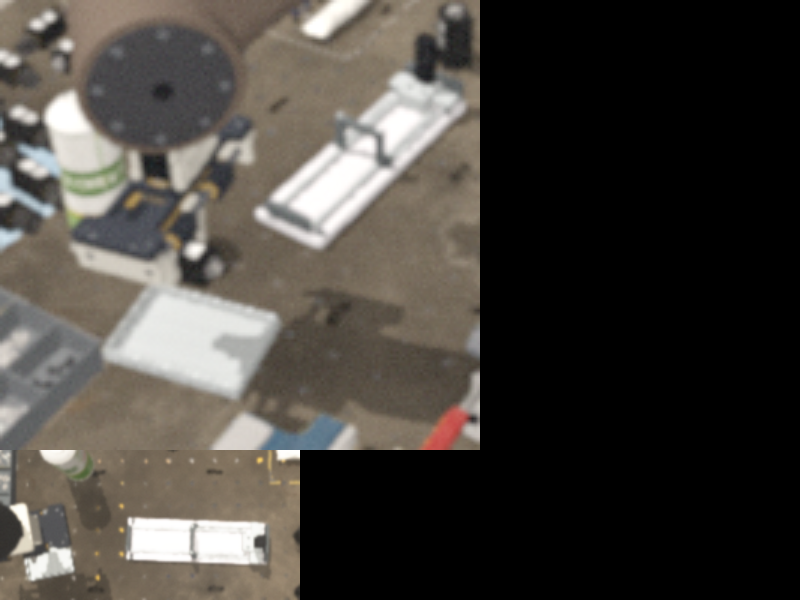

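The old module is held and clear of the lane, above the tray, with its round light neck at (213,267). Next I'll lower it.

```bash
python3 -m jog '[[-1,[0,1,40],0],[-1,[0,1,75],0],[-1,[0,1,92],0],[-1,[0,1,93],0],[-1,[0,1,93],0],[0.02,[0,1,93],0],[0.02,[0,1,93],0],[0.02,[0,1,93],0],[0.02,[0,1,93],0],[0.02,[0,1,60],0],[0.02,[0,1,0],0],[0.02,[0,1,-80],0],[0.02,[0,1,-80],0]]' 30; python3 -c "
from h import *
go(.483,-.4075,.20,.51-np.pi)"
```

```text
t: 7.3
eef_pos: [0.5384, 0.2775, 0.2046]
ee_rot: [3.138, 0.007, -2.945]
force: [-0.3, -0.2, -0.3]
width: 0.0449
gripper_force: 0.0
pose [0.5384 0.2775 0.2046] yaw -2.9453 -> shift mm [np.float64(188.0), np.float64(-661.0), np.float64(4.6)] turn -0.314 w 0.0449029421512011
```

```bash
python3 -m jog '[[1,[188,-661,0],-0.31],[1,[188,-661,0],-0.31],[1,[188,-661,0],-0.31],[1,[188,-661,0],-0.31],[1,[188,-661,0],-0.31],[1,[188,-661,0],-0.31],[1,[188,-661,0],-0.31],[1,[188,-661,0],-0.31],[1,[188,-661,0],-0.31],[1,[188,-661,0],-0.31],[1,[188,-661,0],-0.31],[1,[188,-661,0],-0.31],[1,[188,-661,0],-0.31],[1,[188,-661,60],-0.31],[1,[188,-661,60],-0.31]]' 30; python3 -c "
from h import *
go(.483,-.4075,.022,.51-np.pi)
f=snap('top','b2');snap('side','b1');a=cv2.imread('pics/b1.png')[125:305,140:380];b=cv2.imread('pics/b2.png')[160:250,120:400]
cv2.imwrite('pics/b3.png',np.vstack([cv2.resize(a,(480,360)),cv2.resize(b,(480,154))]))"
```

```text
t: 9.18
eef_pos: [0.4786, -0.4057, 0.1357]
ee_rot: [3.134, -0.004, -2.635]
force: [-0.1, 0.5, 0.7]
width: 0.0879
gripper_force: 0.0
pose [ 0.4786 -0.4057  0.1357] yaw -2.6349 -> shift mm [np.float64(-3.0), np.float64(-3.7), np.float64(113.7)] turn -0.003 w 0.08790079217908872
```

View pics/b3.png

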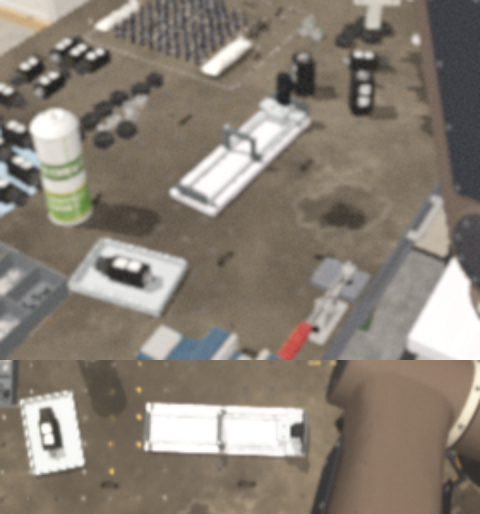

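The old module lies flat near the middle of the tray at (128,268), and the lane is empty. Next I'll grasp the new one.

```bash
python3 -m jog '[[1,[-2,-2,40],0],[1,[-2,-2,80],0],[1,[-2,-2,105],0],[1,[-2,-2,111],0],[1,[-2,-2,111],0],[-1,[-2,-2,111],0],[-1,[-2,-2,111],0],[-1,[-2,-2,111],0],[-1,[-2,-2,111],0],[-1,[-2,-2,111],0],[-1,[-2,-2,111],0],[-1,[-2,-2,111],0]]' 25; python3 -c "
from h import *
go(.483,-.4075,.022,.51-np.pi)"
```

```text
t: 10.78
eef_pos: [0.4836, -0.4093, 0.0285]
ee_rot: [3.141, -0.0, -2.636]
force: [-0.5, 0.5, 0.8]
width: 0.0327
gripper_force: 24.9
pose [ 0.4836 -0.4093  0.0285] yaw -2.6358 -> shift mm [np.float64(-0.4), np.float64(1.9), np.float64(6.5)] turn -0.004 w 0.032683058718581876
```

```bash
python3 -m jog '[[-1,[0,0,-50],0],[-1,[0,0,-100],0],[-1,[0,0,-150],0],[-1,[0,0,-150],0],[-1,[0,0,-150],0]]' 30; python3 -c "
from h import *
go(.537,-.0874,.178,1.530-np.pi)"
```

```text
t: 11.4
eef_pos: [0.4834, -0.409, 0.1781]
ee_rot: [3.141, 0.0, -2.636]
force: [0.1, 0.3, -1.0]
width: 0.0327
gripper_force: 29.9
pose [ 0.4834 -0.409   0.1781] yaw -2.6361 -> shift mm [np.float64(-202.6), np.float64(255.4), np.float64(0.1)] turn -1.025 w 0.03267986447153446
```

```bash
python3 -m jog '[[-1,[-36,46,0],-0.18],[-1,[-72,91,0],-0.36],[-1,[-109,137,0],-0.54],[-1,[-145,183,0],-0.72],[-1,[-181,228,0],-0.9],[-1,[-202,255,0],-1.02],[-1,[-202,255,0],-1.025],[-1,[-202,255,50],-1.025],[-1,[-202,255,90],-1.025],[-1,[-202,255,90],-1.025],[-1,[-202,255,90],-1.025],[-1,[-202,255,90],-1.025]]' 30; python3 -c "
from h import *
go(.537,-.0874,.042,1.530-np.pi)
f=snap('top','d2');snap('side','d1');a=cv2.imread('pics/d1.png')[135:245,200:350];b=cv2.imread('pics/d2.png')[160:240,180:400]
cv2.imwrite('pics/d3.png',np.vstack([cv2.resize(a,(600,440),interpolation=2),cv2.resize(b[:40+0],(600,109)) if 0 else cv2.resize(b,(440,160))[:, :].copy() if 0 else cv2.copyMakeBorder(cv2.resize(b,(440,160)),0,0,0,160,0)]))"
```

```text
t: 12.9
eef_pos: [0.538, -0.0886, 0.0902]
ee_rot: [-3.139, 0.0, -1.611]
force: [-0.1, 0.4, -0.5]
width: 0.0326
gripper_force: 29.9
pose [ 0.538  -0.0886  0.0902] yaw -1.6111 -> shift mm [np.float64(-1.1), np.float64(1.1), np.float64(48.2)] turn 0.001 w 0.03261551339421403
```

View pics/d3.png

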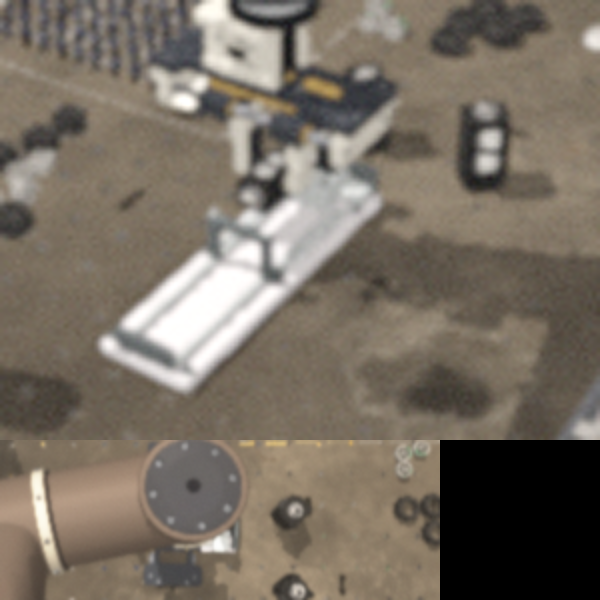

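The new module is held with its light round neck (250,190) facing the gate. I'll check its clearance along the lane relative to the gate in the same view.

```bash
python3 - <<'E'
from h import *
f=dict(np.load('side.npz'));u=np.array([.041,.999])
gl=[ray(f,(200+x/4,135+y/4),.062)[:2] for x,y in((212,214),(273,238))]
g=np.mean(gl,0);print('gate',gl,g)
for n,p in(('bump',(250,193)),('bump far edge',(240,190))):
    t=ray(f,(200+p[0]/4,135+p[1]/4),.077)[:2];print(n,t,'along from gate',(t-g)@u)
E
```

```text
gate [array([ 0.56138977, -0.03334977]), array([ 0.50075809, -0.03174343])] [ 0.53107393 -0.0325466 ]
bump [ 0.53885513 -0.05763443] along from gate -0.024743715765049332
bump far edge [ 0.54827222 -0.05692337] along from gate -0.023647266793085008
```

```bash
python3 -c "
from h import *
a=cv2.imread('pics/d1.png')[165:205,240:300];cv2.imwrite('pics/d4.png',cv2.resize(a,(600,400),interpolation=2))
go(.5375,-.0905,.043,1.530-np.pi)"
```

```text
pose [ 0.5377 -0.0885  0.09  ] yaw -1.6109 -> shift mm [np.float64(2.0), np.float64(0.1), np.float64(47.0)] turn 0.001 w 0.03276287378532213
```

View pics/d4.png

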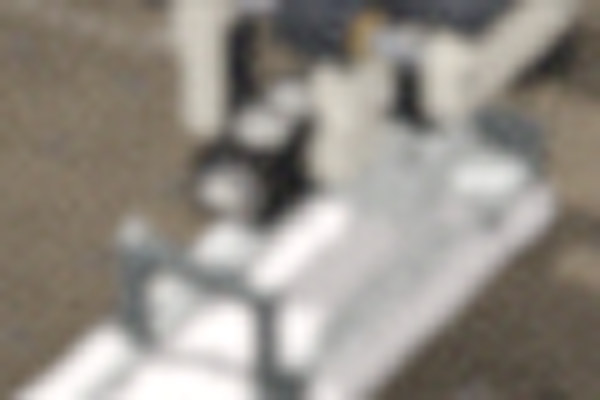

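```bash
python3 - <<'E'
from h import *
f=dict(np.load('side.npz'));u=np.array([.041,.999])
tcp=np.array([.5377,-.0885])
for n,p,z in(('w1',(262,128),.093),('w2',(290,95),.093),('bump',(220,188),.078),('gateL',(130,235),.062),('gateR',(265,293),.062),('bodycorner top-left front',(205,155),.093)):
    t=ray(f,(240+p[0]/10,165+p[1]/10),z)[:2];print(n,t.round(4),'from tcp',((t-tcp)@u).round(4))
# where would module ends appear in TOP pre-grasp image: connector/bump extents from tcp grasp pose
ft=dict(np.load('top.npz'));g=np.load('topavg.npy').mean(2).astype(np.float32)
d=np.array([np.cos(.51),np.sin(.51)])
for s in range(-60,61,4):
    q=np.float32(proj(ft,[.4836+d[0]*s/1e3,-.4093+d[1]*s/1e3,.016]));print(s,cv2.getRectSubPix(g,(1,1),tuple(map(float,q)))[0,0].round(),end=' | ')
E
```

```text
w1 [ 0.5328 -0.0716] from tcp 0.0166
w2 [ 0.5347 -0.0928] from tcp -0.0044
bump [ 0.5379 -0.053 ] from tcp 0.0355
gateL [ 0.5614 -0.0333] from tcp 0.0561
gateR [ 0.5062 -0.0297] from tcp 0.0575
bodycorner top-left front [ 0.541  -0.0489] from tcp 0.0397
-60 108.0 | -56 102.0 | -52 91.0 | -48 85.0 | -44 76.0 | -40 75.0 | -36 73.0 | -32 70.0 | -28 64.0 | -24 60.0 | -20 77.0 | -16 169.0 | -12 235.0 | -8 244.0 | -4 250.0 | 0 246.0 | 4 241.0 | 8 251.0 | 12 253.0 | 16 253.0 | 20 236.0 | 24 138.0 | 28 77.0 | 32 115.0 | 36 160.0 | 40 163.0 | 44 126.0 | 48 116.0 | 52 121.0 | 56 121.0 | 60 120.0 |
```

The tip is about 10 mm before the gate's middle and the rear end about 4 mm in front of the slide nose, so it is well centred. Lowering and releasing.

```bash
python3 -m jog '[[-1,[0,0,25],0],[-1,[0,0,40],0],[-1,[0,0,46],0],[-1,[0,0,49],0],[-1,[0,0,49],0],[-1,[0,0,49],0]]' 30; python3 -c "
from h import *
go(.5375,-.0885,.0405,1.530-np.pi);print(status.get_state()['force'])"
```

```text
t: 13.75
eef_pos: [0.537, -0.0885, 0.0404]
ee_rot: [-3.141, -0.0, -1.611]
force: [-3.5, 1.4, 6.0]
width: 0.0324
gripper_force: 30.0
pose [ 0.537  -0.0885  0.0404] yaw -1.6105 -> shift mm [np.float64(0.0), np.float64(-0.5), np.float64(-0.1)] turn 0.001 w 0.0324189080155441
[-3.46773853  1.4139541   5.97751125]
```

```bash
python3 -m jog '[[0.3,[0,0,0],0],[0.3,[0,0,0],0],[0.3,[0,0,0],0],[0.3,[0,0,-40],0],[0.6,[0,0,-100],0],[1,[84,4,-160],0],[1,[84,4,-160],0],[1,[84,4,-160],0],[1,[84,4,-160],0],[1,[84,4,-160],0]]' 30; python3 -c "
from h import *
go(.5345,-.1715,.086,1.530-np.pi)
f=snap('side','e1');b=cv2.imread('pics/e1.png')[150:240,210:330];cv2.imwrite('pics/e3.png',cv2.resize(b,(800,600),interpolation=2))"
```

```text
t: 15.0
eef_pos: [0.5292, -0.1715, 0.1986]
ee_rot: [3.14, 0.0, -1.61]
force: [-0.3, -0.1, -0.0]
width: 0.0878
gripper_force: 0.0
pose [ 0.5292 -0.1715  0.1986] yaw -1.6101 -> shift mm [np.float64(-0.2), np.float64(-5.3), np.float64(112.6)] turn 0.001 w 0.0877999756559648
```

View pics/e3.png

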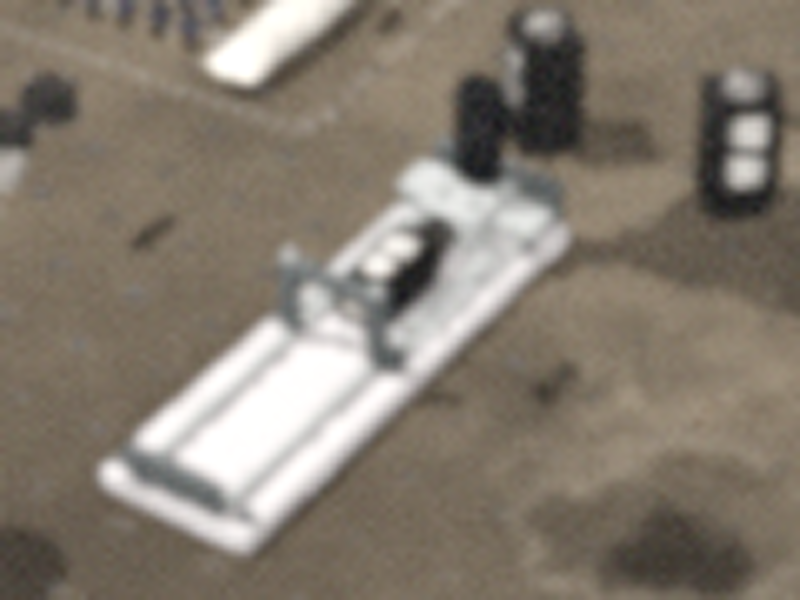

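The module lies flat in the pocket at (400,260), the gate side is clear and the slide is home (handle at (480,125)). Gripping the handle next.

```bash
python3 -c "
from h import *
f=dict(np.load('side.npz'));print('handle top',ray(f,(210+482/6.667,150+88/6.667),.102))"; python3 -m jog '[[1,[0,-5,50],0],[1,[0,-5,95],0],[1,[0,-5,112],0],[1,[0,-5,112],0],[-1,[0,-5,112],0],[-1,[0,-5,112],0],[-1,[0,-5,112],0],[-1,[0,-5,112],0],[-1,[0,-5,112],0],[-1,[0,-5,112],0],[-1,[0,-5,112],0],[-1,[0,-5,112],0]]' 40
```

```text
handle top [ 0.52368479 -0.16356012  0.102     ]
t: 16.55
eef_pos: [0.5328, -0.1725, 0.0873]
ee_rot: [3.138, 0.0, -1.611]
force: [-4.7, -0.4, 3.3]
width: 0.0236
gripper_force: 40.0
```

```bash
python3 -m jog '[[-1,[-8,0,0],0],[-1,[-18,0,0],0],[-1,[-28,0,0],0],[-1,[-38,0,0],0],[-1,[-48,0,0],0],[-1,[-58,0,0],0],[-1,[-68,0,0],0],[-1,[-78,0,0],0],[-1,[-88,0,0],0],[-1,[-96,0,0],0],[-1,[-102,0,0],0],[-1,[-102,0,0],0]]' 40
```

```text
t: 18.05
eef_pos: [0.5372, -0.0716, 0.0873]
ee_rot: [3.139, -0.002, -1.611]
force: [-2.2, -7.9, 0.9]
width: 0.0239
gripper_force: 40.0
```

```bash
python3 -m jog '[[-1,[-4,0,0],0],[-1,[-8,0,0],0],[-1,[-10,0,0],0],[-1,[-11,0,0],0],[-1,[-11,0,0],0],[-1,[-11,0,0],0]]' 40
```

```text
t: 18.8
eef_pos: [0.5376, -0.0623, 0.0873]
ee_rot: [3.138, -0.003, -1.612]
force: [-0.7, -17.0, 0.7]
width: 0.024
gripper_force: 40.0
```

At the end of the stroke: 110 mm of travel and the force has stepped up. Letting go.

```bash
python3 -m jog '[[1,[-11,0,0],0],[1,[-11,0,0],0],[1,[-11,0,0],0],[1,[-11,0,0],0],[1,[-11,0,0],0],[1,[-11,0,0],0],[1,[-11,0,-50],0],[1,[-11,0,-110],0],[1,[40,0,-170],0],[1,[100,0,-170],0],[1,[160,0,-170],0],[1,[160,0,-170],0],[1,[160,0,-170],0],[1,[160,0,-170],0]]' 40;  python3 -c "
from h import *
f=snap('side','g1');b=cv2.imread('pics/g1.png')[150:300,140:340];cv2.imwrite('pics/g3.png',cv2.resize(b,(800,600),interpolation=2))"
```

```text
t: 20.55
eef_pos: [0.5328, -0.2184, 0.2574]
ee_rot: [3.141, 0.0, -1.61]
force: [0.2, 0.7, -0.2]
width: 0.0877
gripper_force: 0.0
```

View pics/g3.png

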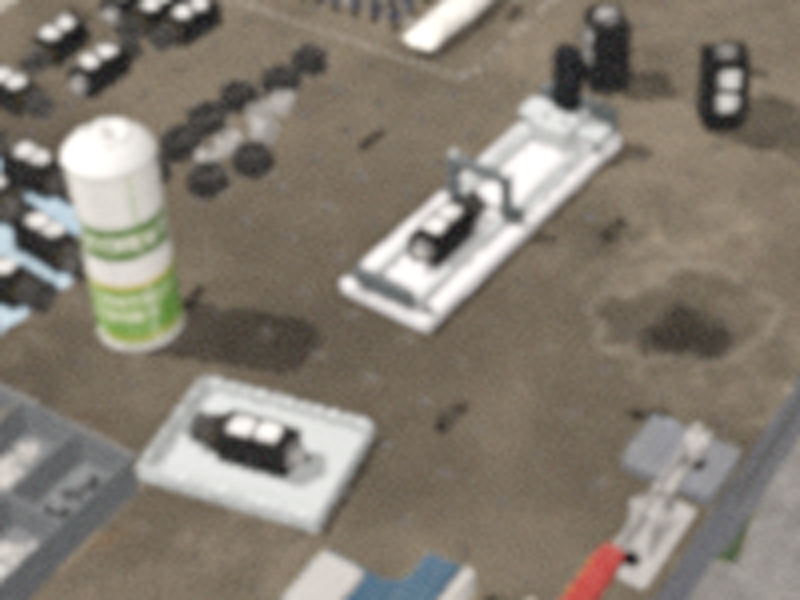

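The new module lies flat in the outfeed at (445,228), with its light neck leading. The slide is home, the old module is in the tray, and the bystanders still stand where they were.

```bash
python3 -c "
from h import *
print(order.job_done())"
```

```text
the job is handed in; nothing more can be done
None
```

I ran the job and handed it in after about 20.6 s of robot time, verdict not shown: old module flat in the tray, new one pushed through the gate to the full 110 mm with its light-neck (plunger) end leading, slide home, and the standing modules and can where they were; one doubt is that the old module's light neck faced the gate rather than the end stop as the text says, so I oriented the new one by the light-neck description.

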